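Make up the bottle carrier for the culture hood

TASK

Load the three-well carrier for the culture hood: stand the blue-labelled bottle in the blue block, the foil-wrapped bottle (white body, blue cap) in the black light-proof block and the white-and-blue carton in the grey block with the rectangular well, each upright and fully down on the floor of its well, lowered in and not dropped. Only when all three are in, swing the carry handle up until it stands upright over them, and let go. Leave the green-labelled bottle and the plain white bottle with the white cap standing where they are.

Things in the scene. Friction and masses are not known exactly. Their poses are not given: they have to be found in the camera images.
- bottle_blue: Small clear glass bottle with blue screw cap, a blue label towards the robot and pale pink contents; 56 mm diameter, 123 mm tall, 0.17 kg. Belongs in the blue block. Origin: centre of its base, z up. Take it from above at the cap, about 105 mm above the base, where it is at most 56 mm wide.
- bottle_foil: Small bottle wrapped in white foil up to its blue screw cap (light-sensitive); 53 mm diameter, 109 mm tall, 0.17 kg. Belongs in the black block. Origin: centre of its base, z up. Take it from above at the cap, about 90 mm above the base, 53 mm wide.
- carton: Upright white cardboard carton with a blue band; 60 mm (its x) x 50 mm (its y) x 116 mm tall, 0.11 kg. Belongs in the grey block. Origin: centre of its base, z up. Take it from above across the 50 mm, about 95 mm above the base.
- bottle_green: Look-alike that stays: clear glass bottle like the blue-labelled one (58 mm diameter, 123 mm tall, blue cap) but with a green label (towards the robot) and yellowish contents. Origin: centre of its base.
- bottle_white: Look-alike that stays: plain white plastic bottle with a white cap, 57 mm diameter, 118 mm tall. Origin: centre of its base.
- block_blue: Blue plastic block with a round well, 72 mm diameter, for the blue-labelled bottle. 84 (x) x 86 (y) x 50 mm high, fixed in the carrier with its yaw; the blocks swap places. Origin: centre of its underside, 6 mm above the worktop; well central, its floor 6 mm above the origin.
- block_black: Black plastic block with a round well, 72 mm diameter, for the foil-wrapped bottle. 84 (x) x 86 (y) x 50 mm high, fixed in the carrier with its yaw; the blocks swap places. Origin: centre of its underside, 6 mm above the worktop; well central, its floor 6 mm above the origin.
- block_grey: Grey plastic block with a rectangular well, 66 mm (its x) x 76 mm (its y), for the carton, whose 60 mm side (carton's x) must lie along the block's y, either way round. 84 (x) x 86 (y) x 50 mm high, fixed in the carrier with its yaw; the blocks swap places. Origin: centre of its underside, 6 mm above the worktop; well central, its floor 6 mm above the origin.
- carrier: White steel carrier, fixed, 94 mm (x) x 274 mm (y), with 33 mm lips and 90 mm high end plates; blocks sit at y = +88, 0 and -88 mm. Origin: centre of its underside on the worktop; x away from the robot, y along the row, z up. The handle's hinge line runs along y at x = 0, 62 mm above the origin.
- handle (a joint): Carry handle of the carrier, a bail 292 mm wide; black round grip 20 mm thick, 110 mm long, along the carrier's y, centred, 155 mm from the hinge line. Radians: at 0 it rests towards the robot (carrier's -x), 0.35 rad above level; elevation is 0.35 + value; vertical at 1.22, stop at 1.30. Starts at 0 to 0.25. Stiff hinge (0.28 N m): stays where left.
Mind the look-alikes: they are no part of the job. What is shaped like the bottle_blue but orange or yellow is not meant.

How it is judged (in metres and radians):
On the way, in this order (a step that is already met when the one before it is completed fails the run):
1. all three containers stand in their wells, released, with the handle still down (horizontal distance between bottle_blue and block_blue below 0.013 m and z of bottle_blue in the frame of block_blue between 0.002 and 0.012 m and angle between each of bottle_blue, bottle_foil, carton's own z axis and vertical below 0.12 rad and linear speed of each of bottle_blue, bottle_foil, carton below 0.03 m/s and horizontal distance between bottle_foil and block_black below 0.013 m and z of bottle_foil in the frame of block_black between 0.002 and 0.012 m and horizontal distance between carton and block_grey below 0.013 m and z of carton in the frame of block_grey between 0.002 and 0.012 m and contact force between the fingers and bottle_blue below 0.05 N and contact force between the fingers and bottle_foil below 0.05 N and contact force between the fingers and carton below 0.05 N and value of joint handle below 0.7 rad), for 0.2 s.
2. the handle is swung upright (value of joint handle above 1.12 rad), for 0.2 s.
At the end, for the whole second after the job is handed in: Each container released, at rest, within 13 mm of its own well's centre, within 0.12 rad of upright, its base 2 to 12 mm above the block's underside; handle joint above 1.12 rad and still; the green-labelled and the white bottle upright within 0.12 rad and 25 mm of where they stood (horizontal distance between bottle_blue and block_blue below 0.013 m and z of bottle_blue in the frame of block_blue between 0.002 and 0.012 m and angle between each of bottle_blue, bottle_foil, carton, bottle_green, bottle_white's own z axis and vertical below 0.12 rad and linear speed of each of bottle_blue, bottle_foil, carton below 0.03 m/s and horizontal distance between bottle_foil and block_black below 0.013 m and z of bottle_foil in the frame of block_black between 0.002 and 0.012 m and horizontal distance between carton and block_grey below 0.013 m and z of carton in the frame of block_grey between 0.002 and 0.012 m and contact force between the fingers and bottle_blue below 0.05 N and contact force between the fingers and bottle_foil below 0.05 N and contact force between the fingers and carton below 0.05 N and distance of each of bottle_green, bottle_white from where it was at the start of the episode below 0.025 m and value of joint handle above 1.12 rad and velocity of joint handle below 0.05 rad/s); the robot touches nothing.
It fails at once if the green-labelled or the plain white bottle is pushed more than 25 mm, lifted or tipped (distance of any of bottle_green, bottle_white from where it was at the start of the episode above 0.025 m or angle between any of bottle_green, bottle_white's own z axis and vertical above 0.25 rad).
It fails at once if one of the three containers is dropped (falls freely faster than 0.7 m/s, as from 25 mm or more) ((contact force between the fingers and bottle_blue below 0.02 N and linear speed of bottle_blue above 0.7 m/s) or (contact force between the fingers and bottle_foil below 0.02 N and linear speed of bottle_foil above 0.7 m/s) or (contact force between the fingers and carton below 0.02 N and linear speed of carton above 0.7 m/s)).
It also fails if it takes over 109 s, if anything falls off the work surface, if the arm or the gripper's body presses on something with over 40 N, if the wrist force passes 120 N, or if a joint passes its speed limit or range.

ROBOT

A 6-joint arm with a two-finger parallel gripper is mounted at the origin on a cart in front of the work surface, level with it; the furniture and walls round the work are solid. World frame = base frame: x ahead of the robot, y to its left, z up, the work surface at z = 0. Lengths are in m, angles in degrees, forces in N, time in s.
With the tool pointing down it reaches from about 0.4 to 0.825 m from the base axis. Payload 7 kg.
Tool frame: the origin (TCP) lies at the very end of the fingers, on their centre line; the grasp point (between the pads) lies 19 mm behind it; z points along the fingers, y is the line along which they close (so a half turn about z gives the same grasp; the last joint's range is limited). The gripper opens to 88 mm and grips with 3 to 60 N. Pads are 19 mm wide; open, the fingers measure 130 mm over their backs; the gripper's body (78 mm by 193 mm) begins 47 mm behind the grasp point.
Start: joints at [-57.405, 20.546, 0.682, 0, -70.136, -16.507], TCP at [0.187, -0.649, 0.227] pointing down, gripper open.
Joint ranges: [-176.03, 176.03], [-82.01, 121.73], [-58.28, 71.71], [-173.87, 95.51], [-174.79, -0.11], [-173.66, 173.66]. Speed limits (degrees/s): [136.94, 136.94, 172.46, 180, 180, 180].

INTERFACE

Orientations are given as [roll, pitch, yaw] about the fixed x, y, z axes, in that order (R = Rz(yaw) Ry(pitch) Rx(roll)).
In Python, from plant import get_obs, snapshot, camera_params, close_job, boxes_of, cut_out, landmark_of gives the robot as it stands.
- The arm moves only by the shell command python3 -m inch 'ROWS' [OPENING]. ROWS is text: rows parted by semicolons, each of 6 numbers parted by spaces: the shift along the tool's x, y, z in units of 30 cm (1.0 is 30 cm), then the turn, a rotation vector about the tool's x, y, z in units of pi rad (1.0 is pi rad). A call has 1 to 10 rows; each row is the pose to reach, as a shift and turn from the pose commanded when the call began, along the tool's axes at that moment, turning the shorter way round; what a row does not reach only later rows make up. A row lasts 1/12 s, in which the tool goes at most 41.7 mm and 7.16 degrees, less where a joint would pass 70% of its speed; a pose out of reach is approached as far as the arm can. A call with a number of a shift or a turn outside -1 to 1 is refused whole. A call with a gripper value outside its range is refused whole. OPENING is the closure, from -1 (fully open) to 1 (shut), set as the call begins (- or left out, the last holds). The fingers move at their own pace and stop on an object; the grip force is fixed at half the most. Time passes only in rows, so rows that repeat a pose let the fingers close. It gives the time, the measured TCP pose, the force, the opening and the grip force at its end, in the units of the state.
- get_obs(): the state, without advancing time (a new reading comes with each control period).
- snapshot(name): name is "side" or "top"; returns the picture (420x560x3 uint8, red, green, blue); there is no depth.
- camera_params(name): a dict with "mtx" (3x3 intrinsics, pixels), "rvec" (rotation vector, rad) and "tvec" (3), from world to camera coordinates, as OpenCV has them. Camera axes: x right, y down, z forward; pixel columns grow to the right and rows downward; lengths in m; the calibration is good to about 2 mm. A picture is of the moment at which its call begins. camera_params takes no time and is no camera call.
- close_job(): hands the job in; it is judged then, once.
Trained networks look in the newest picture that a camera, given by its name, has taken for a name from the list of things; names that differ only in an ending like _2 or _b are one class to them, and where a whole thing is asked for, a point or a joint stands for the part that bears it (a point fixed in the world has none). Each returns a list of dicts, best first, with "p" (0 to 1); they miss things now and then, are a little off and sometimes report something else, mostly with a low value. They report only what shows in the picture. A call takes as long as a camera call. They do not tell look-alikes from the thing itself.
- boxes_of(camera, thing): "rect" ([left, top, width, height] in pixels, round what is visible of it).
- cut_out(camera, thing): "pixels" (420x560 bool, what is visible of it) and "rect" ([left, top, width, height] in pixels, round what is visible of it).
- landmark_of(camera, thing): "uv" ([column, row] in pixels: a listed point, or the origin of a listed thing).
The state is a dict: "clock": time; "joint_pos": joint angles; "qvel": joint speeds; "tau": joint torques, N m; "tool_pos": TCP position; "orientation": TCP orientation; "force": force on the tool from outside, world axes, zero at the start; "moment": the same for the moment, N m; "opening": finger opening in m; "gripper_force": force on a finger pad.
Only numpy, scipy, OpenCV 4.12 (cv2) and the standard library are available. Lean on these libraries where they do the work, as an engineer would, in place of code of your own. Each camera call takes 0.05 s, during which the arm holds its last target. There are 200 camera calls.

## Working session

There is one attempt and no reset: what is moved stays moved. The work goes in short steps, Python scripts to look and compute and a shell command to move; the robot and the scene stay as the last step left them, time stands still between calls to the robot, and variables do not carry over. Pictures are saved under pics/ and viewed, at most 17 in all, crops included, and the job is handed in when it is done.

```bash
mkdir -p pics; cat > h.py <<'E'
import numpy as np, cv2
from plant import *
from scipy.spatial.transform import Rotation as R
def cam(n):
    p=camera_params(n); return np.array(p['mtx'],float),np.array(p['rvec'],float).ravel(),np.array(p['tvec'],float).ravel()
def proj(n,P):
    K,r,t=cam(n); return cv2.projectPoints(np.array(P,float).reshape(-1,1,3),r,t,K,None)[0].reshape(-1,2)
def back(n,uv,z):
    K,r,t=cam(n); M=cv2.Rodrigues(r)[0]; c=-M.T@t; d=M.T@np.linalg.inv(K)@np.array([uv[0],uv[1],1.]); return c+d*(z-c[2])/d[2]
def save(n,f,s=1,crop=None):
    im=snapshot(n)
    if crop: im=im[crop[1]:crop[3],crop[0]:crop[2]]
    im=cv2.resize(im,None,fx=s,fy=s,interpolation=cv2.INTER_CUBIC); cv2.imwrite('pics/'+f,im[:,:,::-1])
def rel(target,rpy=None):
    "shift in tool axes units of 30cm from the commanded (~measured) pose"
    o=get_obs(); M=R.from_euler('xyz',o['orientation'],degrees=True)
    return M.inv().apply(np.array(target)-o['tool_pos'])/0.3
E
python3 - <<'E'
from h import *
np.set_printoptions(precision=4,suppress=True)
save('top','top0.png',1.4);save('side','side0.png',1.4)
for n in('top','side'):
    K,r,t=cam(n);M=cv2.Rodrigues(r)[0];print(n,-M.T@t,M[2],K[0,0])
    for th in('bottle_blue','bottle_foil','carton','bottle_green','bottle_white','block_blue','block_black','block_grey','carrier','handle'):
        print(th,[(np.round(d['uv'],1),round(d['p'],2),back(n,d['uv'],{'b':.006 if 'block' in th else 0}.get(th[0],0))[:2]) for d in landmark_of(n,th)[:4]])
print(get_obs())
E
```

```text
top [ 0.3612 -0.0252  1.1751] [ 0.119   0.0022 -0.9929] 440.0046755845681
bottle_blue [(array([332. , 266.2]), 0.96, array([ 0.357 , -0.1768])), (array([313.9, 230.6]), 0.75, array([ 0.4528, -0.1323])), (array([296.9, 263.8]), 0.75, array([ 0.3657, -0.084 ])), (array([285.4, 194. ]), 0.63, array([ 0.5539, -0.059 ]))]
bottle_foil [(array([412.8, 223.1]), 0.67, array([ 0.466 , -0.3977]))]
carton [(array([326.7, 173.3]), 0.98, array([ 0.6079, -0.1728]))]
bottle_green [(array([362.1, 236.1]), 0.66, array([ 0.4347, -0.2604]))]
bottle_white [(array([371.4, 182.5]), 0.56, array([ 0.5793, -0.2928]))]
block_blue [(array([201.8, 189.8]), 0.98, array([0.5704, 0.1661]))]
block_black [(array([232.7, 188. ]), 0.68, array([0.5731, 0.0827]))]
block_grey []
carrier [(array([200.8, 190.8]), 0.96, array([0.5688, 0.1698])), (array([324.5, 178.3]), 0.22, array([ 0.5942, -0.1663]))]Traceback (most recent call last):
  File "<stdin>", line 7, in <module>
ValueError: it knows: block_black, block_blue, block_grey, bottle_blue, bottle_foil, bottle_green, bottle_white, carrier, carton
```

View pics/top0.png

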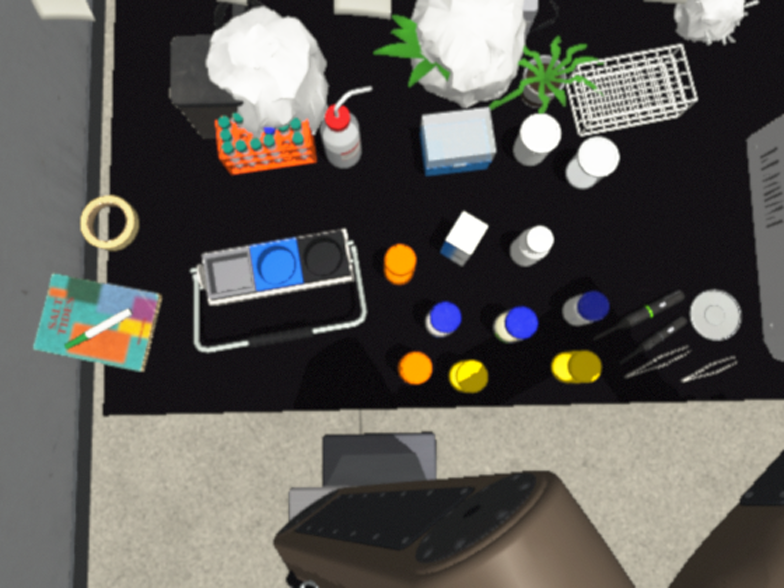

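View pics/side0.png

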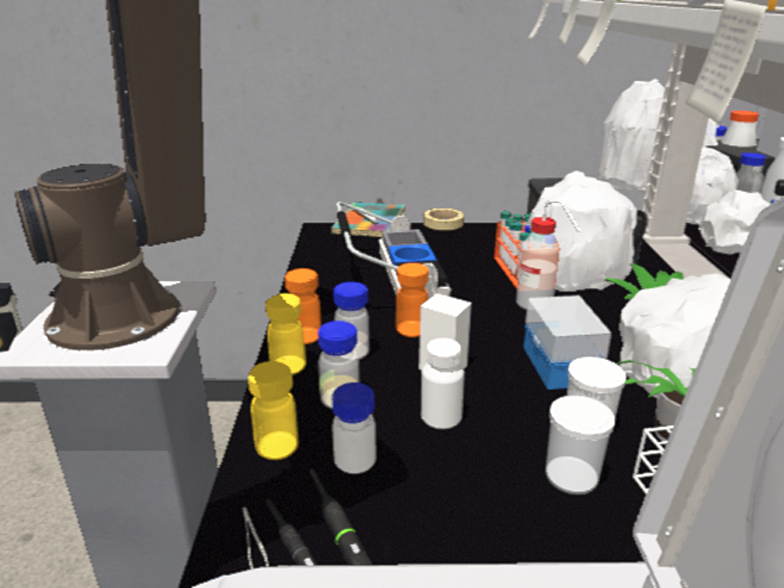

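```bash
python3 - <<'E'
from h import *
np.set_printoptions(precision=4,suppress=True)
n='side'
K,r,t=cam(n);M=cv2.Rodrigues(r)[0];print(n,-M.T@t,M[2],K[0,0])
for th in('bottle_blue','bottle_foil','carton','bottle_green','bottle_white','block_blue','block_black','block_grey','carrier'):
        print(th,[(np.round(d['uv'],1),round(d['p'],2),back(n,d['uv'],.006 if 'block' in th else 0)[:2]) for d in landmark_of(n,th)[:4]])
print(get_obs())
E
```

```text
side [ 0.5079 -1.0028  0.5503] [-0.0069  0.8955 -0.4451] 436.7036230219254
bottle_blue [(array([198.9, 320. ]), 0.97, array([ 0.3649, -0.3664])), (array([293. , 234.3]), 0.92, array([ 0.553 , -0.0477])), (array([204.4, 262.9]), 0.71, array([ 0.3478, -0.1754])), (array([219. , 239.1]), 0.64, array([ 0.3689, -0.0701]))]
bottle_foil [(array([252.2, 332.4]), 0.89, array([ 0.4659, -0.3998]))]
carton [(array([318.8, 261.2]), 0.84, array([ 0.6067, -0.1701]))]
bottle_green [(array([245.3, 287.2]), 0.86, array([ 0.4456, -0.2661]))]
bottle_white [(array([316.5, 298.4]), 0.58, array([ 0.5899, -0.3035]))]
block_blue [(array([292.4, 194. ]), 0.71, array([0.56  , 0.1823]))]
block_black [(array([297.5, 211.5]), 0.42, array([0.5697, 0.067 ]))]
block_grey [(array([290.2, 180.5]), 0.72, array([0.5569, 0.2858]))]
carrier [(array([290.9, 195.7]), 0.7, array([0.5556, 0.1833]))]
{'clock': 1.0, 'joint_pos': array([-57.4032,  20.5447,   0.6819,  -0.0015, -70.1373, -16.5072]), 'qvel': array([ 0.0523, -0.0196, -0.0465,  0.1198, -0.0355, -0.006 ]), 'tau': array([  0.    , -58.2397,  29.3301,   7.0025,   0.0124,  -0.    ]), 'tool_pos': array([ 0.1871, -0.6485,  0.2266]), 'orientation': array([ 179.9995,    0.0013, -163.9109]), 'force': array([ 0.7066, -0.7919, -0.6539]), 'moment': array([-0.0471, -0.0487,  0.087 ]), 'gripper_force': 0.0, 'opening': 0.08792782424480036}
```

The top view shows three blue-capped bottles (1.4x px): (444,318), (520,323) and (590,307). The carrier is at about (275,265), with grey, blue and black blocks from left to right. The carton is at (465,238) and the white bottle at (532,245). Candidates for bottle_blue are those three plus the orange and yellow bottles, which are excluded. A close crop will show the labels.

```bash
python3 - <<'E'
from h import *
np.set_printoptions(precision=4,suppress=True)
im=snapshot('top'); np.save('top.npy',im)
a=cv2.resize(im[145:255,295:445],None,fx=4,fy=4,interpolation=cv2.INTER_CUBIC)
cv2.imwrite('pics/c1.png',a[:,:,::-1])
b=cv2.resize(im[155:255,130:270],None,fx=5,fy=5,interpolation=cv2.INTER_CUBIC)
cv2.imwrite('pics/c2.png',b[:,:,::-1])
E
```

```text
(no output)
```

View pics/c1.png

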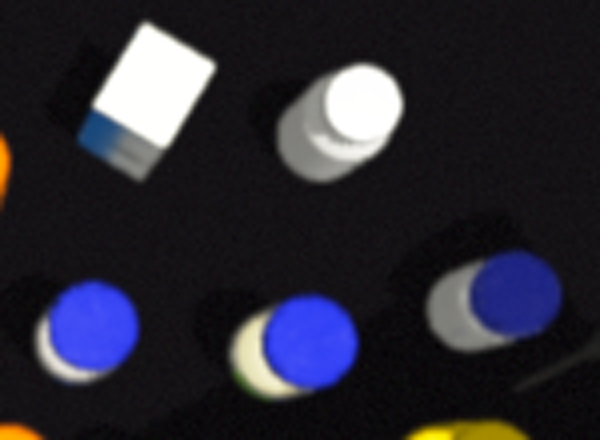

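View pics/c2.png

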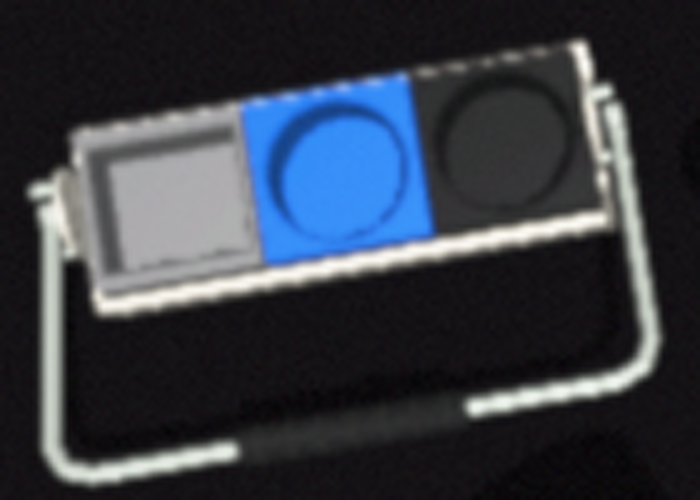

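Left blue cap, crop (93,327), has pink contents and a blue label edge: bottle_blue. The middle one (311,342) is yellowish with green, so it stays. The right one (515,294) has a white body: bottle_foil. The blocks from left to right are grey, blue, black.

```bash
python3 - <<'E'
from h import *
from scipy.optimize import least_squares
np.set_printoptions(precision=4,suppress=True)
f=lambda p,s,o:np.array(p)/s+o-.4
for k,p,z in(('blue',(93,327),.123),('green',(311,342),.123),('foil',(515,294),.109),('white',(363,103),.118)):
    print(k,back('top',f(p,4,(295,145)),z))
C=np.array([back('top',f(p,4,(295,145)),.116) for p in((146,22),(216,66),(164,149),(92,104))])
e=C-np.roll(C,-1,0);print('carton',C.mean(0),[(np.linalg.norm(v),np.degrees(np.arctan2(v[1],v[0]))) for v in e])
B=np.array([(240,103),(410,75),(432,235),(265,265)]);L=np.array([[43,44],[43,-44],[-43,-44],[-43,44]])/1000
# block x 84 -> +-42
L=np.array([[42,44],[42,-44],[-42,-44],[-42,44]])/1000
G=np.array([(238,450),(468,405)])
def pts(q):
    x,y,w,el=q;c,s=np.cos(w),np.sin(w);Rm=np.array([[c,-s],[s,c]])
    P=np.c_[L@Rm.T+[x,y],np.full(4,.056)]
    g=np.array([[-.155*np.cos(el),.055],[-.155*np.cos(el),-.055]])@Rm.T+[x,y]
    return np.r_[P,np.c_[g,np.full(2,.062+.155*np.sin(el))]]
ob=f(np.r_[B,G],5,(130,155))
s=least_squares(lambda q:(proj('top',pts(q))-ob).ravel(),[.57,.17,0.15,.45])
print(s.x,np.degrees(s.x[2:]));print(s.fun.reshape(-1,2))
print(pts(s.x))
x,y,w,_=s.x
for k in(88,0,-88):print(k,x-np.sin(w)*k/1e3,y+np.cos(w)*k/1e3)
E
```

```text
blue [ 0.4532 -0.131   0.123 ]
green [ 0.4408 -0.261   0.123 ]
foil [ 0.4678 -0.3896  0.109 ]
white [ 0.5866 -0.3016  0.118 ]
carton [ 0.6016 -0.175   0.116 ] [(np.float64(0.050785245035474734), np.float64(55.39829167458656)), (np.float64(0.06127602612889424), np.float64(-33.83335705351031)), (np.float64(0.05186329844437314), np.float64(-124.22637437556597)), (np.float64(0.06161078946860211), np.float64(145.16092916261428))]
[0.5653 0.1706 0.1466 0.4512] [ 8.3978 25.854 ]
[[ 0.0718  0.4098]
 [-0.3982  0.2611]
 [ 0.2628 -0.1726]
 [-0.1553 -0.336 ]
 [ 0.256  -0.5959]
 [-0.056   0.4615]]
[[0.6004 0.2202 0.056 ]
 [0.6132 0.1332 0.056 ]
 [0.5301 0.1209 0.056 ]
 [0.5173 0.208  0.056 ]
 [0.4192 0.2046 0.1296]
 [0.4353 0.0958 0.1296]]
88 0.552401838489205 0.25761570810564294
0 0.5652537340756779 0.17055923919129748
-88 0.5781056296621508 0.08350277027695202
```

```bash
cat >> h.py <<'E'
def go(x,y,z,yaw=None):
    o=get_obs();M=R.from_euler('xyz',o['orientation'],degrees=True)
    d=M.inv().apply(np.array([x,y,z])-o['tool_pos'])/.3
    T=R.from_euler('xyz',[180,0,yaw if yaw is not None else o['orientation'][2]],degrees=True)
    print(np.round(d,3),np.round((M.inv()*T).as_rotvec()/np.pi,3))
E
python3 -c "
from h import *
go(.468,-.391,.20,-164);go(.468,-.391,.071,-164)"
```

```text
[-1.138  0.565  0.089] [ 0.    -0.     0.001]
[-1.138  0.565  0.519] [ 0.    -0.     0.001]
```

```bash
python3 -m inch '-.1 .05 0 0 0 0;-.2 .1 0 0 0 0;-.3 .15 0 0 0 0;-.4 .2 0 0 0 0;-.5 .25 0 0 0 0;-.6 .3 0 0 0 0' -1
python3 -m inch '-.1 .05 0 0 0 0;-.2 .1 0 0 0 0;-.3 .15 .03 0 0 0;-.4 .2 .06 0 0 0;-.5 .25 .09 0 0 0;-.538 .265 .09 0 0 0;-.538 .265 .09 0 0 0;-.538 .265 .09 0 0 0'
python3 -c "
from h import *
go(.468,-.391,.20,-164);go(.468,-.391,.071,-164)
save('side','s1.png',1.4);
save('top','t1.png',4,(330,130,480,280))"
```

```text
clock: 1.55
tool_pos: [0.336, -0.511, 0.2268]
orientation: [-180.0, 0.0, -163.9]
force: [0.6, 0.2, -0.1]
opening: 0.0879
gripper_force: 0.0
clock: 2.22
tool_pos: [0.4685, -0.3908, 0.1996]
orientation: [-180.0, -0.0, -163.8]
force: [0.5, -1.0, 0.5]
opening: 0.0876
gripper_force: 0.0
[ 0.002 -0.    -0.001] [-0.    -0.     0.001]
[ 0.002 -0.     0.429] [-0.    -0.     0.001]
```

View pics/s1.png

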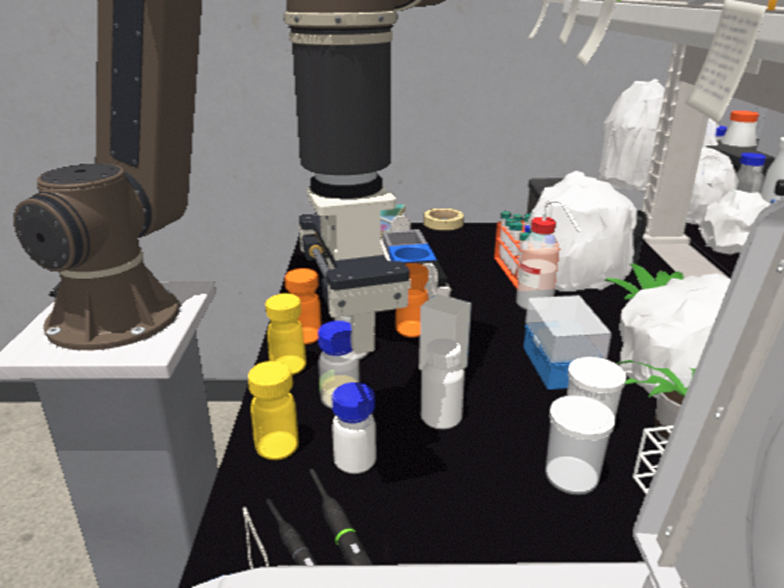

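```bash
python3 -c "
from h import *
print(back('side',(354/1.4,394/1.4),.109),proj('side',[[.468,-.391,.2],[.468,-.391,.109]])*1.4)
print([back('side',d['uv'],0) for d in landmark_of('side','bottle_foil')],[(d['rect'],d['p']) for d in boxes_of('side','bottle_foil')])
print(proj('side',[[.468,-.391,0],[.468,-.4175,0]]))"
```

```text
[ 0.46983969 -0.39604094  0.109     ] [[350.51248881 326.58505271]
 [352.669935   391.53488651]]
[array([ 0.46724811, -0.38810976,  0.        ]), array([ 0.43828465, -0.25820655,  0.        ])] [([234.4, 273.9, 37.3, 63.7], 0.78)]
[[253.54577971 329.00027267]
 [252.91274332 339.44262749]]
```

Positions agree to a few mm (base bottom is predicted at row 339 and seen at about 337). Next: descend, grip and lift.

```bash
python3 -m inch '0 0 .08 0 0 0;0 0 .16 0 0 0;0 0 .24 0 0 0;0 0 .32 0 0 0;0 0 .38 0 0 0;0 0 .42 0 0 0;0 0 .43 0 0 0;0 0 .43 0 0 0'
python3 -m inch '0 0 0 0 0 0;0 0 0 0 0 0;0 0 0 0 0 0;0 0 0 0 0 0;0 0 0 0 0 0;0 0 0 0 0 0;0 0 0 0 0 0;0 0 0 0 0 0' 1
python3 -m inch '0 0 -.03 0 0 0;0 0 -.1 0 0 0;0 0 -.2 0 0 0;0 0 -.3 0 0 0;0 0 -.4 0 0 0;0 0 -.5 0 0 0;0 0 -.57 0 0 0;0 0 -.57 0 0 0'
python3 -c "
from h import *
go(.523,-.16,.242,-123);go(.578,.0835,.242,-81.6)"
```

```text
clock: 3.08
tool_pos: [0.4671, -0.3916, 0.0699]
orientation: [179.9, -0.1, -164.0]
force: [0.3, -0.2, 0.2]
opening: 0.0876
gripper_force: 0.0
clock: 3.75
tool_pos: [0.4683, -0.3911, 0.0709]
orientation: [-180.0, 0.0, -163.9]
force: [-0.7, 0.4, 3.3]
opening: 0.0525
gripper_force: 30.0
clock: 4.42
tool_pos: [0.4697, -0.3923, 0.2475]
orientation: [-179.7, 0.3, -163.9]
force: [0.9, -0.5, -1.7]
opening: 0.0527
gripper_force: 30.0
[-0.385  0.695  0.016] [-0.002  0.001 -0.227]
[-0.787  1.424  0.014] [-0.003  0.    -0.457]
```

```bash
python3 -m inch '-.02 .04 0 0 0 -.01;-.07 .12 0 0 0 -.035;-.12 .21 0 0 0 -.065;-.17 .3 0 0 0 -.095;-.22 .39 0 0 0 -.125;-.27 .48 0 0 0 -.155;-.32 .57 0 0 0 -.185;-.36 .64 0 0 0 -.21;-.38 .69 0 0 0 -.227;-.38 .69 0 0 0 -.227'
python3 -c "
from h import *
go(.578,.0835,.242,-81.6)"
```

```text
clock: 5.25
tool_pos: [0.5198, -0.1574, 0.2405]
orientation: [179.9, -0.0, -122.7]
force: [-0.5, -0.5, -2.0]
opening: 0.0526
gripper_force: 30.0
[-0.781  0.27  -0.004] [ 0.001  0.    -0.228]
```

```bash
python3 -m inch '-.03 .01 0 0 0 -.01;-.12 .04 0 0 0 -.035;-.21 .07 0 0 0 -.065;-.31 .105 0 0 0 -.095;-.41 .14 0 0 0 -.125;-.51 .175 0 0 0 -.155;-.61 .21 0 0 0 -.185;-.7 .24 0 0 0 -.21;-.77 .267 0 0 0 -.228;-.781 .27 0 0 0 -.228'
python3 -m inch '0 0 0 0 0 0;0 0 0 0 0 0;0 0 0 0 0 0'
python3 -c "
from h import *
go(.578,.0835,.16,-81.6);go(.578,.0835,.083,-81.6)
save('top','t2.png',4,(130,130,280,260))
save('side','s2.png',4,(220,100,380,230))"
```

```text
clock: 6.08
tool_pos: [0.5804, 0.083, 0.2404]
orientation: [179.9, 0.0, -81.7]
force: [-0.6, 0.2, -1.3]
opening: 0.0525
gripper_force: 30.0
clock: 6.33
tool_pos: [0.5797, 0.0791, 0.2412]
orientation: [180.0, -0.0, -82.1]
force: [-0.0, 0.1, -2.3]
opening: 0.0526
gripper_force: 30.0
[-0.016  0.003  0.271] [ 0.    -0.    -0.003]
[-0.016  0.003  0.527] [ 0.    -0.    -0.003]
```

View pics/t2.png

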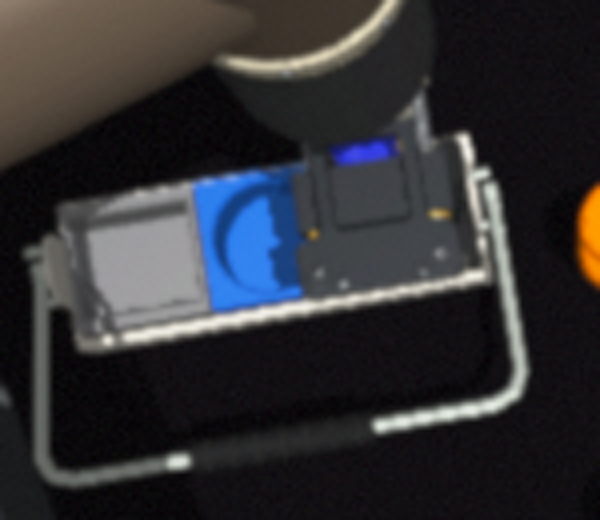

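The gripper hangs over the black block, and the bottle cap shows at crop (365,152). Next: lower in steps.

```bash
python3 -m inch '-.016 .003 .05 0 0 -.003;-.016 .003 .11 0 0 -.003;-.016 .003 .17 0 0 -.003;-.016 .003 .23 0 0 -.003;-.016 .003 .29 0 0 -.003;-.016 .003 .34 0 0 -.003;-.016 .003 .39 0 0 -.003;-.016 .003 .43 0 0 -.003;-.016 .003 .46 0 0 -.003;-.016 .003 .46 0 0 -.003'
python3 -m inch '0 0 .01 0 0 0;0 0 .02 0 0 0;0 0 .03 0 0 0;0 0 .04 0 0 0;0 0 .05 0 0 0;0 0 .055 0 0 0;0 0 .06 0 0 0;0 0 .06 0 0 0'
python3 -c "
from h import *
go(.578,.0835,.0825,-81.6)"
```

```text
clock: 7.27
tool_pos: [0.5775, 0.0835, 0.1018]
orientation: [179.8, -0.0, -81.6]
force: [-0.8, -0.4, -2.5]
opening: 0.0527
gripper_force: 30.0
clock: 7.93
tool_pos: [0.5785, 0.0846, 0.0853]
orientation: [180.0, -0.0, -81.5]
force: [-0.1, 0.3, -1.6]
opening: 0.0527
gripper_force: 30.0
[0.003 0.002 0.009] [ 0.    -0.     0.001]
```

```bash
python3 -m inch '0 0 .004 0 0 0;0 0 .007 0 0 0;0 0 .01 0 0 0;0 0 .01 0 0 0;0 0 .01 0 0 0'
python3 -m inch '0 0 .002 0 0 0;0 0 .004 0 0 0;0 0 .004 0 0 0'
```

```text
clock: 8.35
tool_pos: [0.5787, 0.0846, 0.0829]
orientation: [-180.0, 0.0, -81.5]
force: [-1.8, -0.2, 1.8]
opening: 0.0522
gripper_force: 30.0
clock: 8.6
tool_pos: [0.579, 0.0846, 0.0828]
orientation: [-179.9, -0.0, -81.4]
force: [-4.8, 1.1, 12.1]
opening: 0.0524
gripper_force: 30.0
```

```bash
python3 -m inch '0 0 0 0 0 0;0 0 0 0 0 0;0 0 0 0 0 0;0 0 0 0 0 0;0 0 0 0 0 0;0 0 0 0 0 0' -1
python3 -m inch '0 0 -.04 0 0 0;0 0 -.1 0 0 0;0 0 -.2 0 0 0;0 0 -.3 0 0 0;0 0 -.4 0 0 0;0 0 -.42 0 0 0;0 0 -.42 0 0 0'
python3 -c "
from h import *
go(.453,-.131,.21,-164)"
```

```text
clock: 9.1
tool_pos: [0.5786, 0.0846, 0.0812]
orientation: [180.0, -0.0, -81.5]
force: [-0.1, 0.4, 0.9]
opening: 0.0851
gripper_force: 0.0
clock: 9.68
tool_pos: [0.58, 0.0851, 0.2103]
orientation: [-179.7, 0.1, -81.5]
force: [0.7, 0.7, -0.6]
opening: 0.0879
gripper_force: 0.0
[ 0.65   0.526 -0.002] [-0.001  0.002  0.459]
```

```bash
python3 -m inch '.05 .04 0 0 0 .03;.11 .09 0 0 0 .065;.18 .15 0 0 0 .1;.25 .2 0 0 0 .135;.32 .26 0 0 0 .17;.39 .32 0 0 0 .205;.46 .37 0 0 0 .24;.53 .43 0 0 0 .275;.6 .49 0 0 0 .31;.65 .526 0 0 0 .345'
python3 -m inch '0 0 0 0 0 .03;0 0 0 0 0 .06;0 0 0 0 0 .09;0 0 0 0 0 .114;0 0 0 0 0 .114;0 0 0 0 0 .114'
python3 -c "
from h import *
go(.453,-.131,.086,-164)
save('top','t3.png',4,(130,130,280,260))
save('side','s3.png',1.4)"
```

```text
clock: 10.52
tool_pos: [0.4492, -0.133, 0.2062]
orientation: [179.9, -0.1, -143.9]
force: [-0.2, 0.8, 0.2]
opening: 0.0879
gripper_force: 0.0
clock: 11.02
tool_pos: [0.451, -0.1316, 0.2065]
orientation: [180.0, -0.1, -164.0]
force: [-0.2, -0.3, 0.1]
opening: 0.0876
gripper_force: 0.0
[-0.008  0.     0.402] [ 0. -0.  0.]
```

View pics/s3.png

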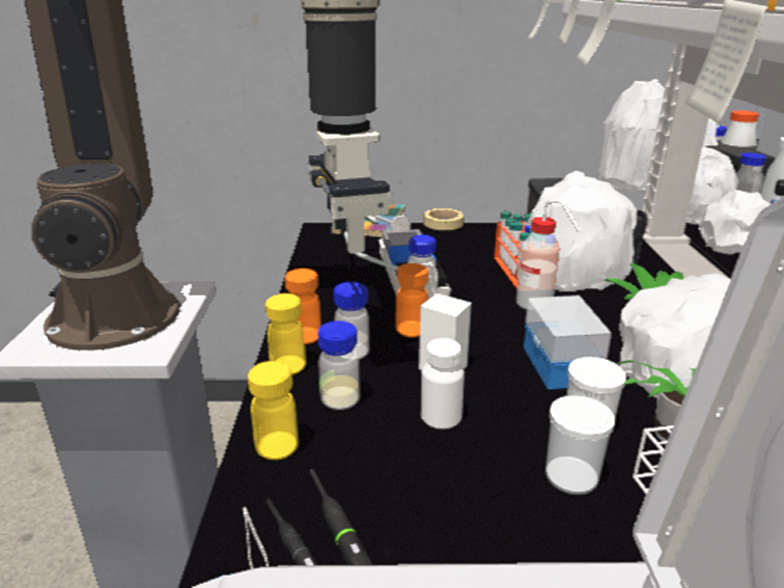

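View pics/t3.png

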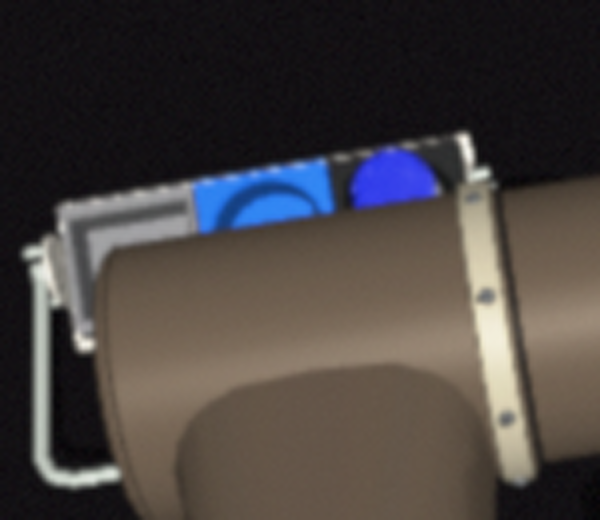

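The foil bottle stands in the black well. The blue-labelled bottle's cap is at side-view (351,292). Next: descend on it, grip and lift.

```bash
python3 -c "
from h import *
print(back('side',(350.5/1.4,290/1.4),.123),back('top',(393/4+130,187/4+130),.121))"
python3 -m inch '-.008 0 .08 0 0 0;-.008 0 .16 0 0 0;-.008 0 .24 0 0 0;-.008 0 .32 0 0 0;-.008 0 .37 0 0 0;-.008 0 .395 0 0 0;-.008 0 .402 0 0 0;-.008 0 .402 0 0 0'
python3 -m inch '0 0 0 0 0 0;0 0 0 0 0 0;0 0 0 0 0 0;0 0 0 0 0 0;0 0 0 0 0 0;0 0 0 0 0 0;0 0 0 0 0 0;0 0 0 0 0 0' 1
python3 -m inch '0 0 -.03 0 0 0;0 0 -.1 0 0 0;0 0 -.2 0 0 0;0 0 -.3 0 0 0;0 0 -.4 0 0 0;0 0 -.5 0 0 0;0 0 -.55 0 0 0;0 0 -.57 0 0 0;0 0 -.57 0 0 0'
python3 -c "
from h import *
go(.564,.171,.257,-81.6)"
```

```text
[ 0.45359097 -0.14080169  0.123     ] [0.58035183 0.08253311 0.121     ]
clock: 11.78
tool_pos: [0.4539, -0.131, 0.0867]
orientation: [-180.0, -0.0, -164.0]
force: [0.5, 0.7, 0.8]
opening: 0.0874
gripper_force: 0.0
clock: 12.45
tool_pos: [0.454, -0.131, 0.087]
orientation: [-180.0, 0.0, -164.1]
force: [0.1, 1.0, 2.1]
opening: 0.0506
gripper_force: 29.9
clock: 13.2
tool_pos: [0.4541, -0.1309, 0.2591]
orientation: [-180.0, 0.1, -164.1]
force: [0.9, 0.5, -1.9]
opening: 0.0506
gripper_force: 29.9
[-0.628  0.868  0.008] [-0.001  0.001 -0.458]
```

```bash
python3 -m inch '-.02 .03 0 0 0 -.02;-.07 .1 0 0 0 -.05;-.14 .19 0 0 0 -.085;-.21 .29 0 0 0 -.12;-.28 .39 0 0 0 -.155;-.35 .49 0 0 0 -.19;-.42 .59 0 0 0 -.225;-.49 .68 0 0 0 -.26;-.56 .78 0 0 0 -.295;-.6 .84 0 0 0 -.33'
python3 -c "
from h import *
go(.564,.171,.257,-81.6)"
```

```text
clock: 14.03
tool_pos: [0.5578, 0.1634, 0.2551]
orientation: [179.8, -0.1, -104.3]
force: [0.5, 0.1, -1.0]
opening: 0.0506
gripper_force: 29.9
[-0.03  -0.014 -0.006] [ 0.001 -0.001 -0.126]
```

```bash
python3 -m inch '-.01 -.005 0 0 0 -.03;-.02 -.01 0 0 0 -.06;-.03 -.014 0 0 0 -.09;-.03 -.014 0 0 0 -.12;-.03 -.014 0 0 0 -.126;-.03 -.014 0 0 0 -.126;-.03 -.014 0 0 0 -.126'
python3 -c "
from h import *
go(.565,.171,.118,-81.6);go(.565,.171,.099,-81.6)
save('side','s4.png',4,(200,80,360,220))
save('top','t4.png',4,(130,130,280,260))"
```

```text
clock: 14.62
tool_pos: [0.5637, 0.1681, 0.2567]
orientation: [179.9, -0.0, -82.2]
force: [0.8, -0.4, -1.6]
opening: 0.0508
gripper_force: 29.9
[-0.009 -0.007  0.462] [ 0.001 -0.    -0.003]
[-0.009 -0.007  0.526] [ 0.001 -0.    -0.003]
```

View pics/t4.png

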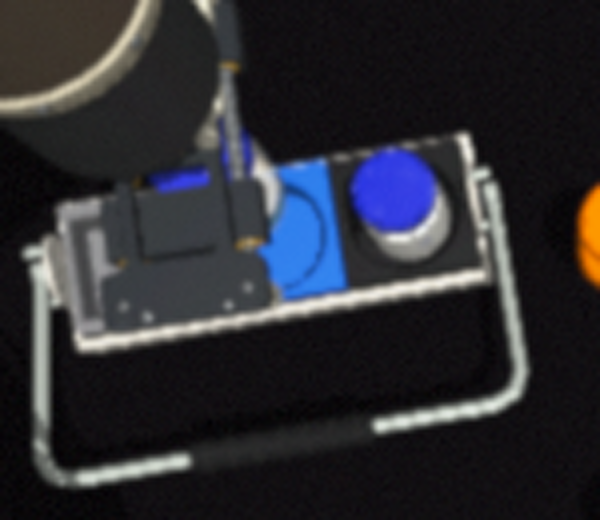

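The foil bottle stands upright in the black well (cap at crop (393,190)). The held bottle is over the blue block, so I'll lower it.

```bash
python3 -m inch '-.009 -.007 .05 0 0 -.003;-.009 -.007 .11 0 0 -.003;-.009 -.007 .17 0 0 -.003;-.009 -.007 .23 0 0 -.003;-.009 -.007 .29 0 0 -.003;-.009 -.007 .34 0 0 -.003;-.009 -.007 .39 0 0 -.003;-.009 -.007 .43 0 0 -.003;-.009 -.007 .46 0 0 -.003;-.009 -.007 .46 0 0 -.003'
python3 -m inch '0 0 .01 0 0 0;0 0 .02 0 0 0;0 0 .03 0 0 0;0 0 .04 0 0 0;0 0 .05 0 0 0;0 0 .055 0 0 0;0 0 .055 0 0 0;0 0 .055 0 0 0'
python3 -c "
from h import *
go(.565,.171,.099,-81.6)"
```

```text
clock: 15.55
tool_pos: [0.5648, 0.1707, 0.1178]
orientation: [179.8, -0.1, -81.5]
force: [-0.2, -0.3, -1.8]
opening: 0.0507
gripper_force: 29.9
clock: 16.22
tool_pos: [0.5659, 0.1713, 0.1032]
orientation: [180.0, -0.0, -81.5]
force: [-0.3, -0.5, -1.1]
opening: 0.0506
gripper_force: 29.9
[0.001 0.003 0.014] [ 0.    -0.     0.001]
```

```bash
python3 -m inch '0 0 .004 0 0 0;0 0 .007 0 0 0;0 0 .01 0 0 0;0 0 .013 0 0 0;0 0 .013 0 0 0;0 0 .013 0 0 0'
python3 -m inch '0 0 .002 0 0 0;0 0 .004 0 0 0;0 0 .004 0 0 0'
```

```text
clock: 16.72
tool_pos: [0.5658, 0.1713, 0.0993]
orientation: [180.0, -0.0, -81.5]
force: [-0.4, 0.4, -0.7]
opening: 0.0504
gripper_force: 29.9
clock: 16.97
tool_pos: [0.566, 0.1713, 0.099]
orientation: [-180.0, -0.0, -81.5]
force: [-1.5, -0.4, 4.9]
opening: 0.0506
gripper_force: 30.1
```

```bash
python3 -m inch '0 0 0 0 0 0;0 0 0 0 0 0;0 0 0 0 0 0;0 0 0 0 0 0;0 0 0 0 0 0;0 0 0 0 0 0' -1
python3 -m inch '0 0 -.04 0 0 0;0 0 -.1 0 0 0;0 0 -.2 0 0 0;0 0 -.3 0 0 0;0 0 -.37 0 0 0;0 0 -.37 0 0 0;0 0 -.37 0 0 0'
python3 -c "
from h import *
go(.603,-.174,.21,-34.4)"
```

```text
clock: 17.47
tool_pos: [0.5659, 0.1713, 0.0981]
orientation: [180.0, -0.0, -81.5]
force: [0.1, 0.3, -0.4]
opening: 0.0843
gripper_force: 0.0
clock: 18.05
tool_pos: [0.5664, 0.1717, 0.2106]
orientation: [-179.8, 0.1, -81.5]
force: [-0.8, -0.4, -0.3]
opening: 0.0875
gripper_force: 0.0
[1.158 0.05  0.   ] [-0.001  0.    -0.262]
```

```bash
python3 -m inch '.05 0 0 0 0 -.01;.15 0 0 0 0 -.03;.25 .01 0 0 0 -.05;.35 .01 0 0 0 -.07;.45 .02 0 0 0 -.09;.55 .02 0 0 0 -.11;.65 .03 0 0 0 -.13;.75 .03 0 0 0 -.15;.85 .035 0 0 0 -.17;.92 .04 0 0 0 -.19'
python3 -c "
from h import *
go(.603,-.174,.21,-34.4)"
```

```text
clock: 18.88
tool_pos: [0.5942, -0.1056, 0.2075]
orientation: [179.9, 0.1, -47.1]
force: [0.1, -0.8, 0.8]
opening: 0.0878
gripper_force: 0.0
[ 0.187  0.133 -0.008] [ 0.001  0.001 -0.071]
```

```bash
python3 -m inch '.06 .04 0 0 0 -.02;.12 .08 0 0 0 -.045;.17 .12 0 0 0 -.071;.187 .133 0 0 0 -.071;.187 .133 0 0 0 -.071;.187 .133 0 0 0 -.071'
python3 -c "
from h import *
go(.603,-.174,.076,-34.4)
save('top','t5.png',4,(280,100,430,240))
for c in('bottle_blue','bottle_foil'):print([(back('side',d['uv'],.012),d['p']) for d in landmark_of('side',c)[:4]])
"
```

```text
clock: 19.38
tool_pos: [0.6031, -0.1716, 0.208]
orientation: [180.0, 0.1, -34.7]
force: [-0.3, 0.1, 0.1]
opening: 0.0877
gripper_force: 0.0
[0.005 0.006 0.44 ] [ 0.     0.001 -0.001]
[(array([ 0.5534171 , -0.06309294,  0.012     ]), 0.97), (array([ 0.34942231, -0.1818395 ,  0.012     ]), 0.9), (array([ 0.37002875, -0.38301889,  0.012     ]), 0.81), (array([0.57578452, 0.64640062, 0.012     ]), 0.72)]
[]
```

View pics/t5.png

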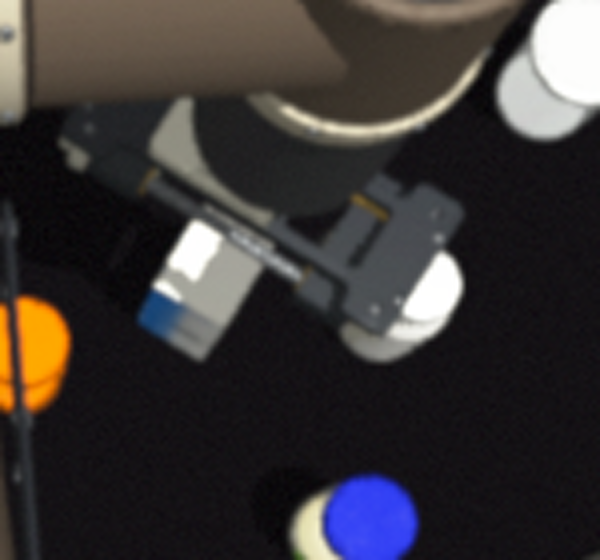

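The gripper straddles the carton (crop (210,270)) across its short side. The body end passes over the white bottle (420,300) with about 24 mm of height margin.

```bash
python3 -m inch '.005 .006 .08 0 0 0;.005 .006 .16 0 0 0;.005 .006 .24 0 0 0;.005 .006 .31 0 0 0;.005 .006 .37 0 0 0;.005 .006 .42 0 0 0;.005 .006 .44 0 0 0;.005 .006 .44 0 0 0'
python3 -m inch '0 0 0 0 0 0;0 0 0 0 0 0;0 0 0 0 0 0;0 0 0 0 0 0;0 0 0 0 0 0;0 0 0 0 0 0;0 0 0 0 0 0;0 0 0 0 0 0' 1
python3 -m inch '0 0 -.03 0 0 0;0 0 -.1 0 0 0;0 0 -.2 0 0 0;0 0 -.3 0 0 0;0 0 -.4 0 0 0;0 0 -.5 0 0 0;0 0 -.6 0 0 0;0 0 -.62 0 0 0;0 0 -.62 0 0 0'
python3 -c "
from h import *
go(.552,.2576,.26,-81.6)"
```

```text
clock: 20.2
tool_pos: [0.603, -0.1732, 0.0757]
orientation: [179.9, 0.1, -34.5]
force: [0.6, 0.0, 0.3]
opening: 0.0876
gripper_force: 0.0
clock: 20.87
tool_pos: [0.604, -0.1741, 0.0775]
orientation: [-180.0, -0.0, -34.5]
force: [-0.9, 0.0, 2.6]
opening: 0.0502
gripper_force: 29.8
clock: 21.62
tool_pos: [0.605, -0.1742, 0.2668]
orientation: [-179.8, -0.3, -34.5]
force: [0.3, 0.6, -1.1]
opening: 0.0499
gripper_force: 29.7
[-0.961 -1.086  0.021] [-0.001 -0.001  0.262]
```

```bash
python3 -m inch '-.02 -.02 0 0 0 .01;-.08 -.09 0 0 0 .025;-.15 -.17 0 0 0 .05;-.22 -.25 0 0 0 .075;-.29 -.33 0 0 0 .1;-.36 -.41 0 0 0 .125;-.43 -.49 0 0 0 .15;-.5 -.57 0 0 0 .175;-.56 -.63 0 0 0 .2;-.58 -.66 0 0 0 .21'
python3 -c "
from h import *
go(.552,.2576,.26,-81.6)"
```

```text
clock: 22.45
tool_pos: [0.5711, 0.0903, 0.2618]
orientation: [179.9, 0.0, -72.4]
force: [-0.2, 0.2, -0.7]
opening: 0.05
gripper_force: 29.7
[-0.551 -0.107  0.006] [0.001 0.    0.051]
```

```bash
python3 -m inch '-.04 -.01 0 0 0 .01;-.12 -.02 0 0 0 .02;-.2 -.04 0 0 0 .03;-.28 -.055 0 0 0 .04;-.36 -.07 0 0 0 .051;-.44 -.085 0 0 0 .051;-.52 -.1 0 0 0 .051;-.55 -.107 0 0 0 .051;-.55 -.107 0 0 0 .051;-.55 -.107 0 0 0 .051'
python3 -c "
from h import *
go(.552,.2576,.11,-81.6);go(.552,.2576,.089,-81.6)
save('top','t6.png',4,(130,130,280,260))"
```

```text
clock: 23.28
tool_pos: [0.5524, 0.2546, 0.2619]
orientation: [179.9, -0.1, -81.4]
force: [0.6, -1.0, -0.1]
opening: 0.0501
gripper_force: 29.7
[-0.011 -0.001  0.506] [ 0.001 -0.     0.001]
[-0.011 -0.002  0.576] [ 0.001 -0.     0.001]
```

View pics/t6.png

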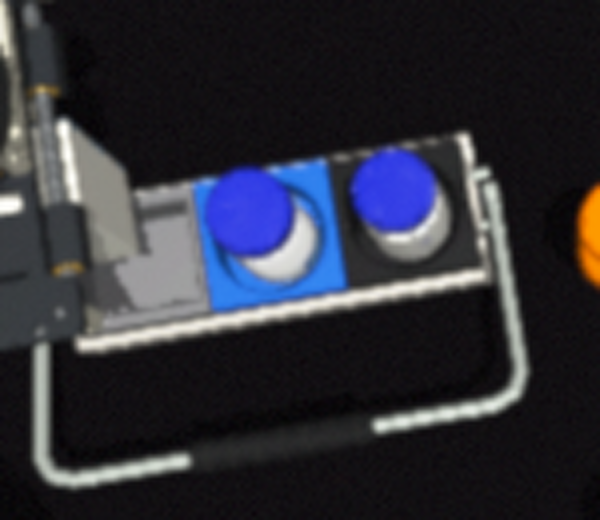

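Both bottles stand in their wells (caps at (248,212) and (393,190)). The carton is aligned above the grey well. Next: lower it.

```bash
python3 -m inch '-.011 -.001 .05 0 0 0;-.011 -.001 .11 0 0 0;-.011 -.001 .17 0 0 0;-.011 -.001 .24 0 0 0;-.011 -.001 .31 0 0 0;-.011 -.001 .37 0 0 0;-.011 -.001 .42 0 0 0;-.011 -.001 .46 0 0 0;-.011 -.001 .495 0 0 0;-.011 -.001 .5 0 0 0'
python3 -m inch '0 0 .01 0 0 0;0 0 .02 0 0 0;0 0 .03 0 0 0;0 0 .04 0 0 0;0 0 .05 0 0 0;0 0 .055 0 0 0;0 0 .055 0 0 0;0 0 .055 0 0 0'
python3 -c "
from h import *
go(.552,.2576,.089,-81.6)"
```

```text
clock: 24.17
tool_pos: [0.5519, 0.2562, 0.1111]
orientation: [179.8, -0.1, -81.6]
force: [1.4, -0.3, -1.6]
opening: 0.0501
gripper_force: 29.7
clock: 24.83
tool_pos: [0.5528, 0.258, 0.0967]
orientation: [180.0, -0.0, -81.5]
force: [-1.3, 0.3, -1.1]
opening: 0.0498
gripper_force: 29.7
[0.001 0.003 0.026] [ 0.    -0.     0.001]
```

```bash
python3 -m inch '0 0 .005 0 0 0;0 0 .01 0 0 0;0 0 .014 0 0 0;0 0 .018 0 0 0;0 0 .021 0 0 0;0 0 .024 0 0 0;0 0 .024 0 0 0'
python3 -m inch '0 0 .002 0 0 0;0 0 .004 0 0 0;0 0 .004 0 0 0'
```

```text
clock: 25.42
tool_pos: [0.5529, 0.258, 0.0895]
orientation: [-180.0, -0.0, -81.5]
force: [0.8, -0.1, 0.2]
opening: 0.0502
gripper_force: 29.7
clock: 25.67
tool_pos: [0.5529, 0.258, 0.0894]
orientation: [-180.0, 0.0, -81.4]
force: [-4.3, -0.8, 9.7]
opening: 0.0498
gripper_force: 29.8
```

```bash
python3 -m inch '0 0 0 0 0 0;0 0 0 0 0 0;0 0 0 0 0 0;0 0 0 0 0 0;0 0 0 0 0 0;0 0 0 0 0 0' -1
python3 -m inch '0 0 -.04 0 0 0;0 0 -.1 0 0 0;0 0 -.2 0 0 0;0 0 -.3 0 0 0;0 0 -.4 0 0 0;0 0 -.4 0 0 0;0 0 -.4 0 0 0'
python3 -c "
from h import *
go(.427,.150,.21,-81.6)"
```

```text
clock: 26.17
tool_pos: [0.5528, 0.2579, 0.0881]
orientation: [180.0, -0.0, -81.5]
force: [0.1, 0.4, -0.6]
opening: 0.0839
gripper_force: 0.0
clock: 26.75
tool_pos: [0.5536, 0.2587, 0.2104]
orientation: [-179.8, 0.1, -81.5]
force: [-0.1, -0.8, -0.4]
opening: 0.0876
gripper_force: 0.0
[ 0.296  0.471 -0.001] [-0.001  0.001  0.001]
```

```bash
python3 -m inch '.05 .08 0 0 0 0;.1 .16 0 0 0 0;.15 .24 0 0 0 0;.2 .32 0 0 0 0;.25 .4 0 0 0 0;.296 .471 0 0 0 0;.296 .471 0 0 0 0;.296 .471 0 0 0 0' .32
python3 -c "
from h import *
go(.427,.150,.105,-81.6)
im=snapshot('top');s=snapshot('side')
a=cv2.resize(im[120:260,130:280],None,fx=4,fy=4);b=cv2.resize(s[100:240,200:250+0+0] if 0 else s[120:240,210:350],(400,343))
c=np.zeros((560,800,3),np.uint8);a=cv2.resize(a,(400,373));c[:373,:400]=a;c[:343,400:]=b
cv2.imwrite('pics/t7.png',c[:400,:,::-1])"
```

```text
clock: 27.42
tool_pos: [0.4253, 0.1483, 0.2079]
orientation: [180.0, 0.0, -81.5]
force: [1.7, 0.1, 0.6]
opening: 0.0399
gripper_force: 0.0
[-0.005 -0.007  0.343] [0.    0.    0.001]
```

View pics/t7.png

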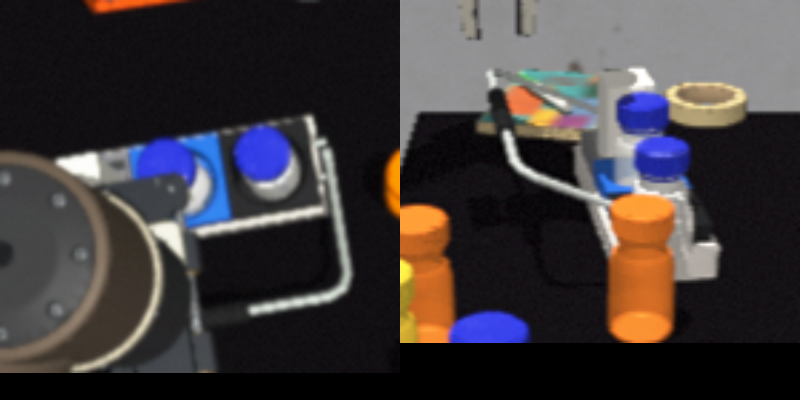

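All three containers stand in their wells, and the grip (black) lies in front at side-composite (495,105).

```bash
python3 -c "
from h import *
print(proj('side',[[.427,.15,.1296],[.4192,.2046,.1296],[.4353,.0958,.1296]]))"
python3 -m inch '-.005 -.007 .05 0 0 0;-.005 -.007 .1 0 0 0;-.005 -.007 .15 0 0 0;-.005 -.007 .2 0 0 0;-.005 -.007 .24 0 0 0;-.005 -.007 .28 0 0 0;-.005 -.007 .31 0 0 0;-.005 -.007 .33 0 0 0;-.005 -.007 .345 0 0 0;-.005 -.007 .345 0 0 0'
python3 -c "
from h import *
x0,y0,w=.5653,.1706,.1466
for e in(.45,.6,.75,.9,1.05,1.2,1.35,1.45,1.55,1.6):
    k=.005-.155*np.cos(e);print(e,end=' ');go(x0+k*np.cos(w),y0+k*np.sin(w),.062+.155*np.sin(e)-.025,-81.6)"
```

```text
[[245.83596624 158.81936126]
 [244.24083613 152.34608529]
 [247.75882938 165.77917005]]
clock: 28.35
tool_pos: [0.4279, 0.1509, 0.1039]
orientation: [179.9, -0.1, -81.5]
force: [0.4, -0.4, -0.0]
opening: 0.03
gripper_force: 0.0
0.45 [ 0.002 -0.014 -0.002] [ 0.    -0.     0.001]
0.6 [ 0.002 -0.053 -0.069] [ 0.    -0.     0.001]
0.75 [ 0.002 -0.101 -0.129] [ 0.    -0.     0.001]
0.9 [ 0.002 -0.158 -0.182] [ 0.    -0.     0.001]
1.05 [ 0.003 -0.222 -0.226] [ 0.    -0.     0.001]
1.2 [ 0.003 -0.292 -0.259] [ 0.    -0.     0.001]
1.35 [ 0.003 -0.366 -0.282] [ 0.    -0.     0.001]
1.45 [ 0.003 -0.417 -0.291] [ 0.    -0.     0.001]
1.55 [ 0.003 -0.468 -0.294] [ 0.    -0.     0.001]
1.6 [ 0.003 -0.494 -0.294] [ 0.    -0.     0.001]
```

```bash
python3 -m inch '.002 -.014 -.002 0 0 0;.002 -.027 -.025 0 0 0;.002 -.04 -.048 0 0 0;.002 -.053 -.069 0 0 0;.002 -.069 -.089 0 0 0;.002 -.085 -.11 0 0 0;.002 -.101 -.129 0 0 0;.002 -.12 -.147 0 0 0;.002 -.139 -.165 0 0 0;.002 -.158 -.182 0 0 0'
python3 -c "
from h import *
x0,y0,w=.5653,.1706,.1466
save('side','s8.png',4,(200,80,360,220))
for e in(.9,1.05,1.2,1.35,1.45,1.55,1.6):
    k=.005-.155*np.cos(e);print(e,end=' ');go(x0+k*np.cos(w),y0+k*np.sin(w),.062+.155*np.sin(e)-.025,-81.6)"
```

```text
clock: 29.18
tool_pos: [0.4729, 0.1562, 0.1602]
orientation: [179.8, -0.1, -81.5]
force: [-10.8, -1.7, 7.3]
opening: 0.0299
gripper_force: 5.0
0.9 [-0.001 -0.     0.009] [ 0.    -0.     0.001]
1.05 [-0.001 -0.064 -0.034] [ 0.    -0.     0.001]
1.2 [-0.001 -0.134 -0.068] [ 0.    -0.     0.001]
1.35 [-0.001 -0.208 -0.09 ] [ 0.    -0.     0.001]
1.45 [-0.    -0.259 -0.099] [ 0.    -0.     0.001]
1.55 [-0.    -0.31  -0.103] [ 0.    -0.     0.001]
1.6 [-0.    -0.336 -0.103] [ 0.    -0.     0.001]
```

View pics/s8.png

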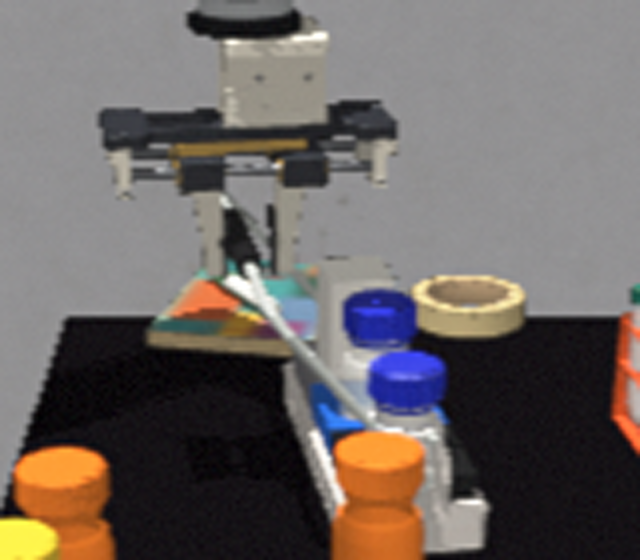

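The bar sits between the fingers at about (235,235), and the handle is following. Continue to upright.

```bash
python3 -m inch '0 -.03 -.023 0 0 0;0 -.064 -.044 0 0 0;0 -.1 -.062 0 0 0;0 -.134 -.077 0 0 0;0 -.17 -.09 0 0 0;0 -.208 -.1 0 0 0;0 -.234 -.106 0 0 0;0 -.259 -.109 0 0 0;0 -.285 -.112 0 0 0;0 -.285 -.112 0 0 0'
python3 -m inch '0 -.013 -.001 0 0 0;0 -.025 -.002 0 0 0;0 -.025 -.002 0 0 0;0 -.025 -.002 0 0 0'
python3 -c "
from h import *
save('side','s9.png',4,(200,80,360,220))"
```

```text
clock: 30.07
tool_pos: [0.5609, 0.1703, 0.193]
orientation: [-180.0, -0.0, -81.5]
force: [0.8, -0.2, -0.4]
opening: 0.0297
gripper_force: 0.0
clock: 30.4
tool_pos: [0.5672, 0.1713, 0.1935]
orientation: [-180.0, 0.0, -81.5]
force: [0.1, 0.5, -0.2]
opening: 0.0297
gripper_force: 0.0
```

View pics/s9.png

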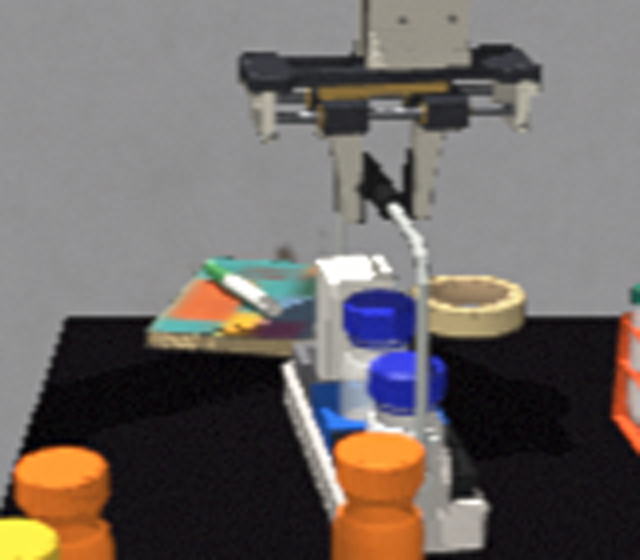

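The handle stands upright between the fingers at (385,190) with no contact force. Next: open, retreat straight up and verify.

```bash
python3 -m inch '0 0 0 0 0 0;0 0 0 0 0 0;0 0 0 0 0 0;0 0 0 0 0 0;0 0 0 0 0 0' -1
python3 -m inch '0 0 -.04 0 0 0;0 0 -.1 0 0 0;0 0 -.17 0 0 0;0 0 -.24 0 0 0;0 0 -.31 0 0 0;0 0 -.36 0 0 0;0 0 -.38 0 0 0;0 0 -.38 0 0 0;0 0 -.38 0 0 0'
python3 -m inch '.05 .05 0 0 0 0;.15 .12 0 0 0 0;.25 .2 0 0 0 0;.35 .28 0 0 0 0;.45 .36 0 0 0 0;.5 .4 0 0 0 0;.5 .4 0 0 0 0;.5 .4 0 0 0 0'
python3 -c "
from h import *
im=snapshot('top');s=snapshot('side')
c=np.hstack([cv2.resize(im[120:260,130:280],(400,373)),cv2.resize(s[100:240,220:370],(400,373))])
cv2.imwrite('pics/t10.png',c[:,:,::-1])
print(proj('side',[[.557,.225,.217],[.5734,.1162,.217]]))"
```

```text
clock: 30.87
tool_pos: [0.567, 0.1712, 0.1936]
orientation: [-180.0, 0.0, -81.5]
force: [1.0, -0.3, 0.4]
opening: 0.0577
gripper_force: 0.0
clock: 31.62
tool_pos: [0.5667, 0.1712, 0.3068]
orientation: [180.0, 0.0, -81.5]
force: [0.5, 0.5, 0.2]
opening: 0.0879
gripper_force: 0.0
clock: 32.28
tool_pos: [0.4698, 0.0042, 0.3069]
orientation: [180.0, 0.0, -81.6]
force: [-0.9, 0.7, 1.4]
opening: 0.088
gripper_force: 0.0
[[291.81907868 120.61221231]
 [299.55258096 131.60513318]]
```

View pics/t10.png

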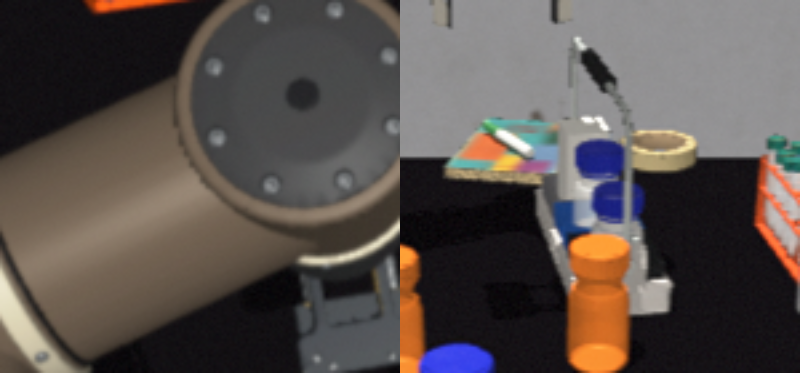

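The grip is seen at about (598,69) against (602,70) predicted for vertical, so the handle is upright. All containers stand, and the arm is clear.

```bash
python3 -c "
from plant import *
print(close_job())"
```

```text
the job is handed in; nothing more can be done
None
```

I handed the job in at about 32 s on the robot's clock: all three containers are in their wells, the handle is upright and released, and the two look-alike bottles were not touched; I have not seen the judge's verdict.

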